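Kickstand down, then hold the fitting mirror upright

ROBOT

A 6-joint arm with a two-finger parallel gripper is mounted at the origin on the work surface. World frame = base frame: x ahead of the robot, y to its left, z up, the work surface at z = 0. Lengths are in mm, angles in degrees, forces in N, time in s.
With the tool pointing down it reaches from about 300 to 850 mm from the base axis. Payload 4.2 kg.
Tool frame: the origin (TCP) lies between the finger pads; the fingertips stand 22 mm ahead of it and the grasp point (between the pads) lies 3 mm ahead of it; z points along the fingers, y is the direction in which the jaws open and shut (so a half turn about z gives the same grasp; the last joint's range is limited). The gripper opens to 91 mm and grips with 3 to 60 N. Pads are 32 mm wide; open, the fingers measure 118 mm over their backs; the gripper's body (76 mm by 178 mm) begins 60 mm behind the grasp point.
Start: joints at [66.119, 18.312, 89.639, -0, 72.044, -1.146], TCP at [222.223, 530.338, 235.976] pointing down, gripper open.
Joint ranges: [-177.97, 177.97], [-48.28, 115.42], [12.27, 149.76], [-77.06, 257.06], [2.81, 150.46], [-146.56, 146.56]. Speed limits (degrees/s): [147.25, 147.25, 180, 180, 180, 180].

INTERFACE

Orientations are given as [roll, pitch, yaw] about the fixed x, y, z axes, in that order (R = Rz(yaw) Ry(pitch) Rx(roll)).
In Python, from workcell import * gives the robot as it stands.
- The arm moves only by the shell command python3 -m jog 'ROWS' [OPENING] [FORCE]. ROWS is text: rows parted by semicolons, each of 6 numbers parted by spaces: the shift along the tool's x, y, z in units of 0.5 m (1.0 is 0.5 m), then the turn, a rotation vector about the tool's x, y, z in units of pi/2 rad (1.0 is pi/2 rad). A call has 1 to 20 rows; each row is the pose to reach, as a shift and turn from the pose measured when the call began, along the tool's axes at that moment; what a row does not reach only later rows make up. A row lasts 1/12 s, in which the tool goes at most 41.7 mm and 7.16 degrees, less where a joint would pass 70% of its speed; a pose out of reach is approached as far as the arm can. A call with a number of a shift or a turn outside -1 to 1 is refused whole. A call with a gripper value outside its range is refused whole. OPENING is the opening, from -1 (shut) to 1 (fully open), set as the call begins (- or left out, the last holds). The fingers move at their own pace and stop on an object; FORCE is the grip in N (left out, the last holds). Time passes only in rows, so rows that repeat a pose let the fingers close. It gives the time, the measured TCP pose, the force and the opening at its end, in the units of the state.
- state(): the state, without advancing time (a new reading comes with each control period).
- grab_frame(name): name is "scene" or "top" or "wrist"; returns the picture (420x560x3 uint8, red, green, blue); there is no depth.
- calibration(name): a dict with "mtx" (3x3 intrinsics, pixels), "distortion" ([k1, k2, p1, p2, k3] as OpenCV has them; the pictures are not rectified), "rvec" (rotation vector, rad) and "tvec" (3), from world to camera coordinates, as OpenCV has them. Camera axes: x right, y down, z forward; pixel columns grow to the right and rows downward; lengths in mm; the calibration is good to about 2 mm. A picture is of the moment at which its call begins: read the wrist's pose just before it. calibration takes no time and is no camera call; for the wrist camera it gives the pose at the moment of the call.
- job_done(): hands the job in, once; it reports no verdict.
Trained networks look in the newest picture that a camera, given by its name, has taken for a name from the list of things; names that differ only in an ending like _2 or _b are one class to them, and where a whole thing is asked for, a point or a joint stands for the part that bears it (a point fixed in the world has none). Each returns a list of dicts, best first, with "confidence" (0 to 1); they miss things now and then, are a little off and sometimes report something else, mostly with a low value. They report only what shows in the picture. A call takes as long as a camera call.
- spot_in(query, camera): "rect" ([left, top, right, bottom] in pixels, round what is visible of it).
- tip_of(query, camera): "location" ([column, row] in pixels: a listed point, or the origin of a listed thing).
The state is a dict: "time_s": time; "qpos": joint angles; "qvel": joint speeds; "effort": joint torques, N m; "ee_pos": TCP position; "ee_rot": TCP orientation; "force": force on the tool from outside, world axes, zero at the start; "torque": the same for the moment, N m; "gripper_width": finger opening in mm.
Only numpy, scipy, OpenCV 4.12 (cv2) and the standard library are available. Lean on these libraries where they do the work, as an engineer would, in place of code of your own. Each camera call takes 0.05 s, during which the arm holds its last target. There are 200 camera calls.

TASK

The shoemaker's fitting mirror is leaning with its face against two shoe boxes that I want to clear away. Flip the kickstand on its back down until it snaps over centre and is fully home, then bring the mirror upright off the boxes, its feet staying on the bench about where they stand, and finish while still holding it there, upright and still, so that it cannot tip either way. Leave the boxes, the shoe, the hammer and the jar where they are.

Things in the scene. Friction and masses are not known exactly. Their poses are not given: they have to be found in the camera images.
- mirror: Mirror, wooden frame 260 wide, 290 high, 18 mm thick, 0.9 kg. Stands on two rubber feet of radius 9 mm, leaning 0.32 rad to the robot, face on the upper box's top edge. Origin: on the feet's axis, midway, 9 mm above the bench. z up the frame (top at 281 mm), x out of its back, y along its width. The feet roll as it tips; let go, it tips (backwards, onto the lowered kickstand at 0.18 rad).
- mirror_top (a point): Middle of the upper edge of the mirror's top rail (mirror frame 0, 0, 281 mm). The rail is plain, 18 mm thick (x), 28 mm high, 260 mm long; both faces are free for fingers, the boxes end about 80 mm lower. The stowed kickstand does not reach it.
- kick_hub (a point): Pivot of the kickstand on a bracket on the mirror's back, at x = 36, y = -20, z = 131 mm of the mirror frame.
- kick_tip (a point): Centre of the round rubber end (radius 10 mm) of the kickstand, 130 mm from the pivot. The leg is a straight round tube of radius 7 mm from the pivot to this end.
- kickstand (a joint): 0 = stowed, leg along the mirror's +y, its tube 20 mm clear of the frame's back; 1.69 rad = down at its stop. Leg direction in the mirror frame = cos(angle) * (0, 1, 0) + sin(angle) * (0.5, 0, -0.866). A spring holds it at both ends with about 0.2 N m; dead centre at about 0.8 rad, beyond it the spring throws it to the stop. A push of 5 to 7 N down on the outer half of the leg moves it.
- box_low: Lower shoe box, lying flat: brown card, lid 174 x 300 mm, 100 mm high, 1.4 kg. Origin: middle of its underside; x towards the mirror.
- box_high: Upper shoe box, off-white card, same size, lying squarely on the lower one (top at 200 mm). Origin: middle of its underside.
- shoe: Wine-red shoe on a wooden last, 265 mm long, 86 mm wide, 130 mm high. Origin: middle of its underside; toe along +x. Bystander.
- hammer: Hammer lying on the bench, 260 mm long. Origin: middle of its underside. Bystander.
- jar: Glass jar with a steel cap, 70 mm in diameter, 85 mm high. Origin: middle of its underside. Bystander.

How it is judged (in metres and radians):
On the way, in this order (a step that is already met when the one before it is completed fails the run):
1. the kickstand is down past centre and home at its stop (value of joint kickstand above 1.6 rad), for 0.2 s.
2. then the mirror is brought upright, held by the gripper (angle between mirror's own z axis and vertical below 0.08 rad and contact force between the fingers and mirror above 1 N), for 0.3 s.
At the end, for the whole second after the job is handed in: Kickstand angle above 1.6 rad; mirror on its feet (origin under 14 mm, within 50 mm of its start), within 0.08 rad of upright, still, clear of the boxes, the fingers pressing on it with over 1 N; boxes, shoe, hammer and jar within 30 mm of their starts (all of step 2 and value of joint kickstand above 1.6 rad and height (world z) of mirror below 0.014 m and distance of mirror from where it was at the start of the episode below 0.05 m and contact force between box_high and mirror below 0.2 N and linear speed of mirror below 0.03 m/s and angular speed of mirror below 0.15 rad/s and distance of each of box_low, box_high, shoe, hammer, jar from where it was at the start of the episode below 0.03 m); the arm keeps its last pose, push and grip.
It fails at once if the mirror is knocked over (angle between mirror's own z axis and vertical above 0.5 rad).
It fails at once if the mirror is carried off the bench (height (world z) of mirror above 0.05 m).
It fails at once if a box, the shoe, the hammer or the jar is pushed away (distance of any of box_low, box_high, shoe, hammer, jar from where it was at the start of the episode above 0.03 m).
It also fails if it takes over 53 s, if anything falls off the work surface, if the arm or the gripper's body presses on something with over 40 N, if the wrist force passes 120 N, or if a joint passes its speed limit or range.

## Working session

There is one attempt and no reset: what is moved stays moved. The work goes in short steps, Python scripts to look and compute and a shell command to move; the robot and the scene stay as the last step left them, time stands still between calls to the robot, and variables do not carry over. Pictures are saved under pics/ and viewed, about 8 in all and at most 12, crops included, and the job is handed in when it is done.

```bash
ls; mkdir -p pics; python3 - <<'E'
from workcell import *
import cv2,numpy as np
s=state();print(s)
a=grab_frame("scene");
for q in ["mirror","mirror_top","kick_hub","kick_tip","box_high","box_low"]:
    print(q,tip_of(q,"scene")[:2])
b=grab_frame("top")
for q in ["mirror","mirror_top","kick_hub","kick_tip","box_high","box_low","jar","shoe","hammer"]:
    print('top',q,tip_of(q,"top")[:2])
cv2.imwrite("pics/scene1.png",a[:,:,::-1]);cv2.imwrite("pics/top1.png",b[:,:,::-1])
for c in("scene","top"):
    k=calibration(c);print(k);R=cv2.Rodrigues(np.array(k["rvec"],float))[0];print(-R.T@np.array(k["tvec"],float).ravel())
E
```

```text
pics
{'time_s': 0.0, 'qpos': array([ 6.61178625e+01,  1.83505041e+01,  8.97062765e+01, -5.54319408e-04,
        7.20416041e+01, -1.14426022e+00]), 'qvel': array([ 0.12139941, -0.02562427, -0.00511745,  0.07127106, -0.08929138,
        0.03556294]), 'effort': array([-8.17058590e-04, -4.12459731e+01, -2.31970704e+01,  7.26635009e-02,
        4.56382823e-02, -1.23548598e-04]), 'ee_pos': array([222.04861507, 529.90121965, 235.13250442]), 'ee_rot': array([-1.79901624e+02, -1.43780565e-03,  1.57262293e+02]), 'force': array([0.3790254 , 0.67530954, 0.06353917]), 'torque': array([0.02265252, 0.04473364, 0.03146357]), 'gripper_width': 91.28721233398542}
mirror [{'location': [281.1, 225.3], 'confidence': 0.96}]
mirror_top [{'location': [304.9, 161.3], 'confidence': 0.98}]
kick_hub [{'location': [287.5, 198.5], 'confidence': 0.87}]
kick_tip [{'location': [305.8, 219.7], 'confidence': 0.51}]
box_high [{'location': [314.0, 190.2], 'confidence': 0.88}]
box_low []
top mirror [{'location': [296.7, 220.4], 'confidence': 0.9}]
top mirror_top [{'location': [304.8, 241.8], 'confidence': 0.59}]
top kick_
[... 503 characters left out ...]
     ,   0.        ,   1.        ]]), 'distortion': array([-0.11102481,  0.        ,  0.        ,  0.        ,  0.        ]), 'rvec': array([ 0.79199014,  2.64430314, -1.00713648]), 'tvec': array([ 488.13454634, -129.44152867, 2169.96655672])}
[1252.0680621  1019.42911122 1535.21176292]
{'mtx': array([[481.62168625,   0.        , 276.47949481],
       [  0.        , 481.62168625, 209.49272491],
       [  0.        ,   0.        ,   1.        ]]), 'distortion': array([-0.14932207,  0.        ,  0.        ,  0.        ,  0.        ]), 'rvec': array([ 2.14850732, -2.12637217,  0.15487199]), 'tvec': array([  18.21995682,  596.73301862, 1687.25711495])}
[ 331.5594548     7.67507239 1758.76896023]
```

```bash
python3 - <<'E'
import cv2,numpy as np
a=cv2.imread("pics/scene1.png")[110:310,170:440];b=cv2.imread("pics/top1.png")[120:340,130:440]
a=cv2.resize(a,None,fx=2.2,fy=2.2,interpolation=2);b=cv2.resize(b,None,fx=2.5,fy=2.5,interpolation=2)
cv2.imwrite("pics/sc2.png",a);cv2.imwrite("pics/top2.png",b)
E
```

```text
(no output)
```

View pics/sc2.png

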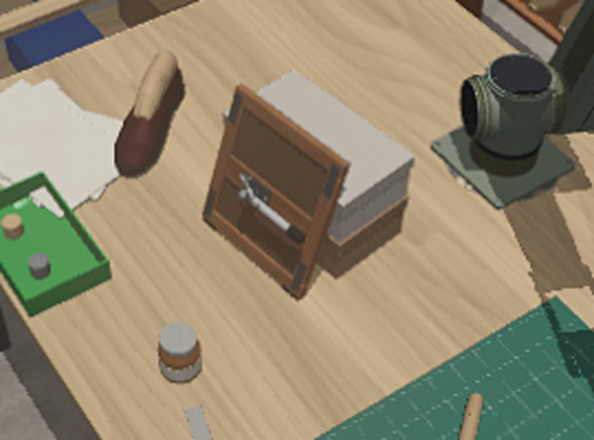

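View pics/top2.png

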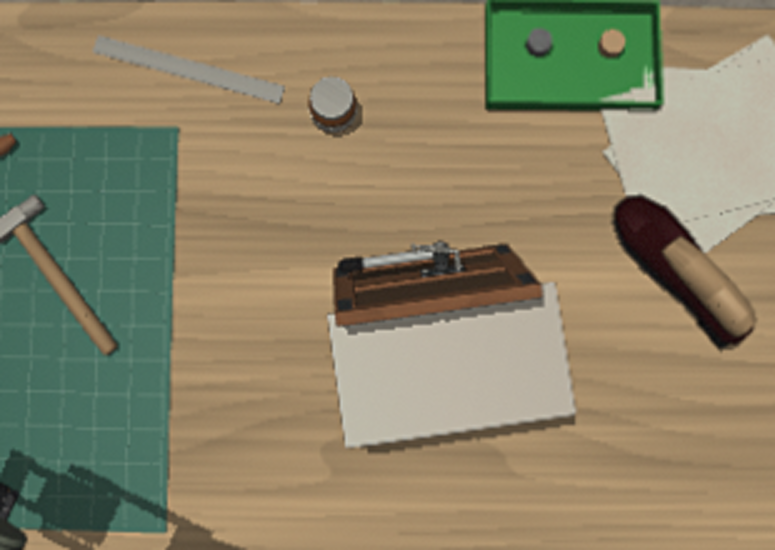

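```bash
cat > h.py <<'E'
from workcell import *
import cv2,numpy as np
from scipy.optimize import least_squares
from scipy.spatial.transform import Rotation as Ro
def proj(cam,P,k=None):
    k=k or calibration(cam)
    return cv2.projectPoints(np.atleast_2d(np.array(P,float)),np.array(k["rvec"],float),np.array(k["tvec"],float),k["mtx"],k["distortion"])[0].reshape(-1,2)
def leg(q): return np.array([36,-20,131])+130*(np.cos(q)*np.array([0,1,0])+np.sin(q)*np.array([.5,0,-.866]))
PT={"mirror":[0,0,0],"mirror_top":[0,0,281],"kick_hub":[36,-20,131],"kick_tip":leg(0)}
def mw(p,pts,lean=.32):
    return Ro.from_euler('z',p[2]).apply(Ro.from_euler('y',-lean).apply(np.atleast_2d(np.array(pts,float))))+[p[0],p[1],9]
E
python3 - <<'E'
from h import *
obs=[("scene",PT["mirror"],(281.1,225.3)),("scene",PT["mirror_top"],(304.9,161.3)),("scene",PT["kick_hub"],(287.5,198.5)),("scene",PT["kick_tip"],(305.8,219.7)),
("top",PT["mirror"],(296.7,220.4)),("top",PT["mirror_top"],(304.8,241.8)),("top",PT["kick_hub"],(300.6,220.3)),("top",PT["kick_tip"],(268.4,225.6)),
# hand corners
("scene",[9,-130,281],(170+240/2.2,110+88/2.2)),("scene",[9,130,281],(170+349/2.2,110+166/2.2)),("scene",[9,130,-5],(170+302/2.2,110+297/2.2)),
("top",[-9,130,281],(130+337/2.5,120+326/2.5)),("top",[-9,-130,281],(130+545/2.5,120+300/2.5))]
K={c:calibration(c) for c in("scene","top")}
f=lambda p:np.concatenate([proj(c,mw(p,P),K[c])[0]-o for c,P,o in obs])
r=least_squares(f,[500,0,0],loss='soft_l1',x_scale=[100,100,1]);print(r.x,np.round(r.fun.reshape(-1,2),1).tolist())
p=r.x;np.save("p.npy",p)
for n in PT: print(n,mw(p,PT[n]).round())
# box top corners at z=200 from top
k=K["top"];R=cv2.Rodrigues(k["rvec"])[0];C=-R.T@k["tvec"].ravel()
for u in[(330,316),(346,446),(575,415),(555,283)]:
    d=np.array([130+u[0]/2.5,120+u[1]/2.5]);n=cv2.undistortPoints(d.reshape(1,1,2),k["mtx"],k["distortion"]).ravel()
    v=R.T@np.array([*n,1]);print((C+v*(200-C[2])/v[2]).round())
E
```

```text
[ 5.47076288e+02 -4.96899158e+01  1.46847100e-01] [[3.1, -0.4], [-2.4, 3.5], [-5.4, -0.9], [0.2, -2.5], [-0.0, 4.2], [-1.2, 0.4], [3.6, 0.6], [-2.4, 0.6], [-2.1, -2.6], [-2.2, -0.9], [-2.1, 1.3], [-2.6, 0.4], [-2.6, -0.8]]
mirror [[547. -50.   9.]]
mirror_top [[460. -63. 276.]]
kick_hub [[543. -71. 145.]]
kick_tip [[524.  58. 145.]]
[451.  68. 200.]
[284.  46. 200.]
[ 326. -249.  200.]
[ 497. -224.  200.]
```

```bash
cat >> h.py <<'E'
def go(pos,R,s=None):
    s=s or state(); R0=Ro.from_euler('xyz',s["ee_rot"],degrees=True)
    if not isinstance(R,Ro): R=Ro.from_euler('xyz',R,degrees=True)
    d=R0.inv().apply(np.array(pos,float)-s["ee_pos"])/500; w=(R0.inv()*R).as_rotvec(degrees=True)/90
    print("row",*d.round(4),*w.round(4)," rows>=",max(np.linalg.norm(d)*500/41.7,np.linalg.norm(w)*90/7.16).round(1))
E
python3 - <<'E'
from h import *
go([410,300,430],[180,0,172]);go([590,-20,430],[180,0,188.4])
E
```

```text
row -0.5244 -0.2797 -0.3881 0.0001 0.0 -0.1637  rows>= 8.5
row -1.1038 -0.7308 -0.3881 0.0001 0.0 -0.346  rows>= 16.5
```

```bash
python3 -m jog '-0.1 -0.05 -0.2 0 0 0;-0.1 -0.05 -0.2 0 0 0;-0.1 -0.05 -0.2 0 0 0;-0.52 -0.28 -0.39 0 0 -0.16;-0.52 -0.28 -0.39 0 0 -0.16;-0.52 -0.28 -0.39 0 0 -0.16;-0.52 -0.28 -0.39 0 0 -0.16;-0.52 -0.28 -0.39 0 0 -0.16;-0.52 -0.28 -0.39 0 0 -0.16;-0.52 -0.28 -0.39 0 0 -0.16;-0.52 -0.28 -0.39 0 0 -0.16;-0.52 -0.28 -0.39 0 0 -0.16' -1 20
python3 - <<'E'
from h import *
go([590,-20,430],[180,0,188.4])
E
```

```text
time_s: 1.85
ee_pos: [407.8, 300.8, 430.7]
ee_rot: [180.0, -0.0, 171.6]
force: [-0.5, 0.8, -0.7]
gripper_width: 13.8
row -0.4542 -0.5814 0.0006 0.0006 -0.0005 -0.1867  rows>= 8.8
```

```bash
python3 -m jog '-0.45 -0.58 0 0 0 -0.19;-0.45 -0.58 0 0 0 -0.19;-0.45 -0.58 0 0 0 -0.19;-0.45 -0.58 0 0 0 -0.19;-0.45 -0.58 0 0 0 -0.19;-0.45 -0.58 0 0 0 -0.19;-0.45 -0.58 0 0 0 -0.19;-0.45 -0.58 0 0 0 -0.19;-0.45 -0.58 0 0 0 -0.19;-0.45 -0.58 0 0 0 -0.19;-0.45 -0.58 0 0 0 -0.19;-0.45 -0.58 0 0 0 -0.19;-0.45 -0.58 0 0 0 -0.19'
python3 - <<'E'
from h import *
k=calibration("wrist");R=cv2.Rodrigues(k["rvec"])[0];print("cam at",(-R.T@k["tvec"].ravel()).round(),R[2].round(2))
a=grab_frame("wrist");cv2.imwrite("pics/w1.png",a[:,:,::-1])
p=np.load("p.npy")
for n in PT: print(n,proj("wrist",mw(p,PT[n]),k).round(),tip_of(n,"wrist")[:2])
E
```

```text
time_s: 2.93
ee_pos: [587.4, -16.8, 430.2]
ee_rot: [179.9, -0.1, -171.1]
force: [0.1, -0.3, 1.0]
gripper_width: 0.6
cam at [506. -29. 578.] [ 0.28  0.05 -0.96]
mirror [[257. 121.]] [{'location': [251.5, 121.1], 'confidence': 0.89}]
mirror_top [[239.  21.]] [{'location': [232.2, 22.2], 'confidence': 0.96}]
kick_hub [[234. 123.]] [{'location': [228.3, 123.1], 'confidence': 0.64}]
kick_tip [[349. 123.]] [{'location': [346.2, 121.9], 'confidence': 0.9}]
```

View pics/w1.png

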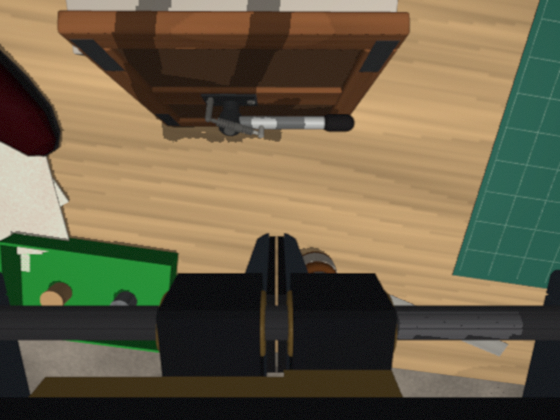

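The wrist picture shows the mirror's back, with its top rail at row ~13–33 from column 60 to 408. The stowed leg runs from the hub (228,123) to the tip (346,122), with nothing near it. I'll refit the pose with these points.

```bash
python3 - <<'E'
from h import *
k=calibration("wrist");p=np.load("p.npy")
obs=[(PT["mirror"],(251.5,121.1)),(PT["mirror_top"],(232.2,22.2)),(PT["kick_hub"],(228.3,123.1)),(PT["kick_tip"],(346.2,121.9)),([9,130,281],(408,33)),([9,-130,281],(60,34))]
f=lambda p:np.concatenate([proj("wrist",mw(p,P),k)[0]-o for P,o in obs])
r=least_squares(f,p,loss='soft_l1',x_scale=[100,100,1]);print(r.x,np.round(r.fun.reshape(-1,2),1).tolist())
p=r.x;np.save("p.npy",p)
for n in PT: print(n,mw(p,PT[n]).round())
# finger path: contact radius 100 shrinking; tip rests on tube top
yw=np.degrees(p[2]);s=state()
for q,dz in [(0,60),(0,12),(0,7),(.3,5),(.6,5),(.9,5),(1.1,5)]:
    c=np.array([36,-20,131])+95*(np.cos(q)*np.array([0,1,0])+np.sin(q)*np.array([.5,0,-.866]))
    w=mw(p,c)[0]; t=w+[0,0,dz+22]; print(q,dz,t.round()); go(t,[180,0,180+yw],s)
E
```

```text
[ 5.48366027e+02 -5.54058437e+01  1.56073798e-01] [[2.6, -0.2], [-0.5, -0.5], [1.2, -0.3], [-0.9, 0.5], [2.4, 0.3], [-7.1, 0.4]]
mirror [[548. -55.   9.]]
mirror_top [[461. -69. 276.]]
kick_hub [[545. -76. 145.]]
kick_tip [[524.  52. 145.]]
0 60 [530.  18. 227.]
row 0.1035 0.0874 0.4083 0.0006 0.0001 -0.0017  rows>= 5.2
0 12 [530.  18. 179.]
row 0.1035 0.0873 0.5043 0.0006 0.0001 -0.0017  rows>= 6.3
0 7 [530.  18. 174.]
row 0.1035 0.0873 0.5143 0.0006 0.0001 -0.0017  rows>= 6.4
0.3 5 [551.  17. 153.]
row 0.0616 0.0789 0.5556 0.0006 0.0001 -0.0017  rows>= 6.8
0.6 5 [572.   7. 136.]
row 0.0233 0.0542 0.5896 0.0006 0.0001 -0.0017  rows>= 7.1
0.9 5 [590.  -9. 122.]
row -0.0078 0.0156 0.6172 0.0006 0.0001 -0.0017  rows>= 7.4
1.1 5 [600. -24. 115.]
row -0.0232 -0.0163 0.6307 0.0006 0.0001 -0.0017  rows>= 7.6
```

```bash
python3 -m jog '0 0 0 0 0 1;0 0 0 0 0 1;0 0 0 0 0 1;0 0 0 0 0 1;0 0 0 0 0 1;0 0 0 0 0 1;0 0 0 0 0 1;0 0 0 0 0 1;0 0 0 0 0 1;0 0 0 0 0 1;0 0 0 0 0 1;0 0 0 0 0 1;0 0 0 0 0 1;0 0 0 0 0 1'
python3 - <<'E'
from h import *
p=np.load("p.npy");yw=np.degrees(p[2]);go([535,18,230],[180,0,yw])
E
```

```text
time_s: 4.35
ee_pos: [587.4, -17.5, 431.0]
ee_rot: [180.0, -0.1, 98.8]
force: [0.0, -0.3, 0.1]
gripper_width: 0.2
row 0.0856 -0.093 0.4021 -0.0002 -0.0007 0.998  rows>= 12.5
```

```bash
python3 -m jog '0.03 -0.03 0 0 0 1;0.03 -0.03 0 0 0 1;0.03 -0.03 0 0 0 1;0.03 -0.03 0 0 0 1;0.03 -0.03 0 0 0 1;0.03 -0.03 0 0 0 1;0.03 -0.03 0 0 0 1;0.086 -0.093 0.1 0 0 1;0.086 -0.093 0.2 0 0 1;0.086 -0.093 0.3 0 0 1;0.086 -0.093 0.4 0 0 1;0.086 -0.093 0.4 0 0 1;0.086 -0.093 0.4 0 0 1;0.086 -0.093 0.4 0 0 1;0.086 -0.093 0.4 0 0 1'
python3 - <<'E'
from h import *
p=np.load("p.npy");yw=np.degrees(p[2]);s=state();print(s["ee_pos"],s["qpos"].round())
k=calibration("wrist");R=cv2.Rodrigues(k["rvec"])[0];print("cam at",(-R.T@k["tvec"].ravel()).round())
for q,dz in [(0,10),(.15,6),(.3,5),(.45,5),(.6,5),(.75,5),(.9,4),(1.05,4),(1.2,4)]:
    c=np.array([36,-20,131])+92*(np.cos(q)*np.array([0,1,0])+np.sin(q)*np.array([.5,0,-.866]))
    go(mw(p,c)[0]+[4,0,dz+22],[180,0,yw],s)
a=grab_frame("wrist");cv2.imwrite("pics/w2.png",a[:,:,::-1])
a=grab_frame("scene");cv2.imwrite("pics/s3.png",cv2.resize(a[110:310,170:440,::-1],None,fx=2.2,fy=2.2))
E
```

```text
time_s: 5.6
ee_pos: [535.4, 18.4, 231.6]
ee_rot: [-180.0, -0.1, 9.0]
force: [0.7, -0.8, 0.4]
gripper_width: 0.6
[535.44009094  18.3820436  231.60028077] [ 1. 15. 95.  0. 70. 82.]
cam at [615.  32. 379.]
row -0.0038 0.0071 0.1098 -0.0005 -0.001 0.0002  rows>= 1.3
row 0.0167 0.0092 0.1362 -0.0005 -0.001 0.0002  rows>= 1.6
row 0.0368 0.0154 0.156 -0.0005 -0.001 0.0002  rows>= 1.9
row 0.0559 0.0255 0.1731 -0.0005 -0.001 0.0002  rows>= 2.2
row 0.0737 0.0394 0.189 -0.0005 -0.001 0.0002  rows>= 2.5
row 0.0898 0.0566 0.2033 -0.0005 -0.001 0.0002  rows>= 2.8
row 0.1037 0.0769 0.2178 -0.0005 -0.001 0.0002  rows>= 3.0
row 0.1152 0.0997 0.2281 -0.0005 -0.001 0.0002  rows>= 3.3
row 0.1241 0.1246 0.236 -0.0005 -0.001 0.0002  rows>= 3.5
```

View pics/w2.png

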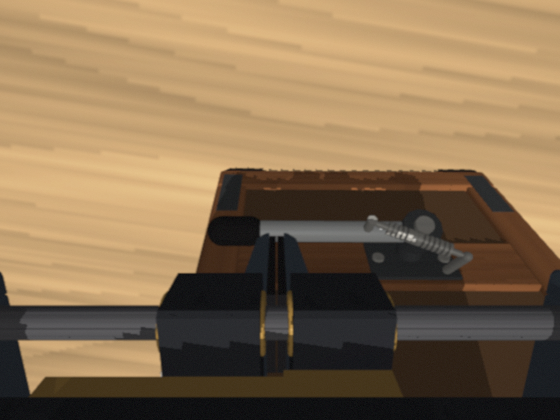

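```bash
python3 -m jog '-0.004 0.007 0.06 0 0 0;-0.004 0.007 0.10 0 0 0;0.006 0.008 0.122 0 0 0;0.017 0.009 0.136 0 0 0;0.027 0.012 0.146 0 0 0;0.037 0.015 0.156 0 0 0;0.046 0.020 0.165 0 0 0;0.056 0.025 0.173 0 0 0;0.065 0.032 0.181 0 0 0;0.074 0.039 0.189 0 0 0;0.074 0.039 0.189 0 0 0'
python3 - <<'E'
from h import *
s=state();k=calibration("wrist");a=grab_frame("wrist");cv2.imwrite("pics/w3.png",a[:,:,::-1]);print(s["ee_pos"],s["force"])
b=grab_frame("top")[180:300,230:370,::-1]
print(tip_of("kick_tip","top"),tip_of("mirror_top","top"))
c=np.zeros((420,800,3),np.uint8);c[:,:400]=cv2.resize(a[100:380,130:530,::-1],(400,280)).repeat(1,0) if 0 else cv2.resize(a[:,:,::-1],(400,420));c[:343,400:]=cv2.resize(b,(400,343));cv2.imwrite("pics/c3.png",c)
E
```

```text
time_s: 6.62
ee_pos: [576.4, 3.9, 137.4]
ee_rot: [180.0, -0.1, 8.9]
force: [-0.2, 0.2, -0.0]
gripper_width: 0.8
[576.41924615   3.85859909 137.39639915] [-0.23676519  0.16034108 -0.00763799]
[{'location': [304.5, 218.5], 'confidence': 0.28}] [{'location': [303.8, 239.2], 'confidence': 0.93}]
```

View pics/c3.png

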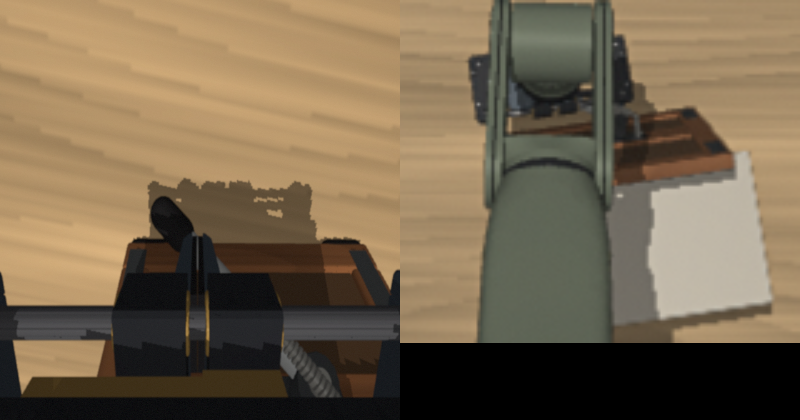

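```bash
python3 - <<'E'
from h import *
p=np.load("p.npy");yw=np.degrees(p[2]);s=state()
for q in(.5,.6,.7,.8,.9,1.0): print(q,proj("wrist",mw(p,leg(q))).round())
for q,dz in [(.7,4),(.8,3),(.9,2),(1.0,2),(1.1,2),(1.2,2),(1.3,2),(1.4,2)]:
    c=np.array([36,-20,131])+92*(np.cos(q)*np.array([0,1,0])+np.sin(q)*np.array([.5,0,-.866]))
    go(mw(p,c)[0]+[4,0,dz+22],[180,0,yw],s)
E
```

```text
0.5 [[203. 249.]]
0.6 [[217. 229.]]
0.7 [[233. 212.]]
0.8 [[250. 196.]]
0.9 [[267. 183.]]
1.0 [[286. 171.]]
row 0.0101 0.0106 0.0139 -0.0003 -0.0018 -0.0005  rows>= 0.2
row 0.0202 0.0232 0.0248 -0.0003 -0.0018 -0.0005  rows>= 0.5
row 0.0292 0.037 0.0349 -0.0003 -0.0018 -0.0005  rows>= 0.7
row 0.0372 0.0519 0.0421 -0.0003 -0.0018 -0.0005  rows>= 0.9
row 0.044 0.0679 0.0482 -0.0003 -0.0018 -0.0005  rows>= 1.1
row 0.0496 0.0847 0.0532 -0.0003 -0.0018 -0.0005  rows>= 1.3
row 0.054 0.1021 0.057 -0.0003 -0.0018 -0.0005  rows>= 1.5
row 0.057 0.1201 0.0597 -0.0003 -0.0018 -0.0005  rows>= 1.7
```

```bash
python3 -m jog '0.010 0.011 0.014 0 0 0;0.015 0.017 0.020 0 0 0;0.020 0.023 0.025 0 0 0;0.025 0.030 0.030 0 0 0;0.029 0.037 0.035 0 0 0;0.033 0.044 0.039 0 0 0;0.037 0.052 0.042 0 0 0;0.044 0.068 0.048 0 0 0;0.050 0.085 0.053 0 0 0;0.054 0.102 0.057 0 0 0;0.054 0.102 0.057 0 0 0;0.054 0.102 0.057 0 0 0'
python3 - <<'E'
from h import *
p=np.load("p.npy")
a=grab_frame("wrist");print(tip_of("kick_tip","wrist"))
for q in(1.2,1.3,1.5,1.69): print(q,proj("wrist",mw(p,leg(q))).round())
cv2.imwrite("pics/w4.png",a[:,:,::-1])
E
```

```text
time_s: 7.82
ee_pos: [610.2, -42.3, 109.5]
ee_rot: [-180.0, -0.1, 8.8]
force: [-0.4, 0.4, 0.8]
gripper_width: 0.1
[{'location': [350.9, 201.3], 'confidence': 0.87}]
1.2 [[235. 212.]]
1.3 [[258. 205.]]
1.5 [[305. 198.]]
1.69 [[350. 199.]]
```

View pics/w4.png

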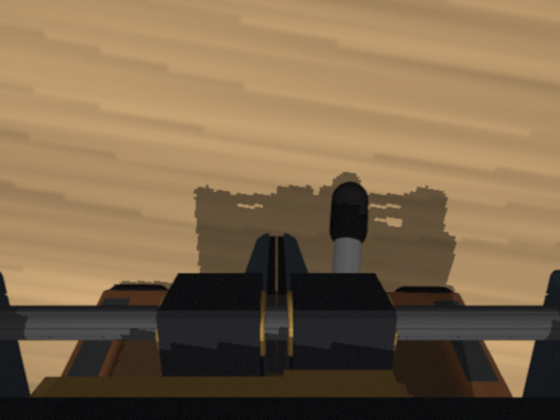

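Leg tip is at (350,201), matching the predicted home position of 1.69 rad at (350,199). The leg is down, so I'll retreat and move on to the grasp.

```bash
python3 -m jog '0.03 0 -0.1 0 0 0;0.03 0 -0.64 0 0 0;0.03 0 -0.64 0 0 0;0.03 0 -0.64 0 0 0;0.03 0 -0.64 0 0 0;0.03 0 -0.64 0 0 0;0.03 0 -0.64 0 0 0;0.03 0 -0.64 0 0 0;0.03 0 -0.64 0 0 0;0.03 0 -0.64 0 0 0;0.03 0 -0.64 0 0 0;0.03 0 -0.64 0 0 0' 1 25
python3 - <<'E'
from h import *
p=np.load("p.npy")
M=(Ro.from_euler('z',p[2])*Ro.from_euler('y',-.32)).as_matrix()
R=Ro.from_matrix(np.c_[M[:,1],M[:,0],-M[:,2]])
t=mw(p,[0,0,360])[0];print(t,R.as_euler('xyz',degrees=True));go(t,R)
E
```

```text
time_s: 8.92
ee_pos: [623.5, -39.4, 427.8]
ee_rot: [-179.9, 0.1, 8.9]
force: [-0.6, 0.7, -0.9]
gripper_width: 78.1
[436.49852426 -73.00859098 350.72475051] [1.61665351e+02 1.27222187e-14 9.89423699e+01]
row -0.3797 0.0088 0.1545 -0.1612 0.1598 -0.9913  rows>= 12.8
```

```bash
python3 -m jog '-0.38 0.009 0.05 -0.16 0.16 -0.99;-0.38 0.009 0.05 -0.16 0.16 -0.99;-0.38 0.009 0.05 -0.16 0.16 -0.99;-0.38 0.009 0.05 -0.16 0.16 -0.99;-0.38 0.009 0.05 -0.16 0.16 -0.99;-0.38 0.009 0.05 -0.16 0.16 -0.99;-0.38 0.009 0.05 -0.16 0.16 -0.99;-0.38 0.009 0.05 -0.16 0.16 -0.99;-0.38 0.009 0.05 -0.16 0.16 -0.99;-0.38 0.009 0.05 -0.16 0.16 -0.99;-0.38 0.009 0.05 -0.16 0.16 -0.99;-0.38 0.009 0.05 -0.16 0.16 -0.99;-0.38 0.009 0.154 -0.16 0.16 -0.99;-0.38 0.009 0.154 -0.16 0.16 -0.99;-0.38 0.009 0.154 -0.16 0.16 -0.99;-0.38 0.009 0.154 -0.16 0.16 -0.99'
python3 - <<'E'
from h import *
p=np.load("p.npy")
M=(Ro.from_euler('z',p[2])*Ro.from_euler('y',-.32)).as_matrix()
R=Ro.from_matrix(np.c_[M[:,1],M[:,0],-M[:,2]])
go(mw(p,[0,0,270])[0],R)
k=calibration("wrist");a=grab_frame("wrist");cv2.imwrite("pics/w5.png",a[:,:,::-1])
print(proj("wrist",mw(p,PT["mirror_top"]),k),tip_of("mirror_top","wrist"))
print([proj("wrist",mw(p,c),k).round().tolist() for c in([9,130,281],[-9,130,281],[9,-130,281],[-9,-130,281])])
E
```

```text
time_s: 10.25
ee_pos: [436.0, -73.0, 350.0]
ee_rot: [161.8, -0.2, 98.8]
force: [1.3, -0.5, 0.3]
gripper_width: 91.4
row -0.0005 0.0019 0.179 -0.0018 -0.0013 -0.0021  rows>= 2.1
[[279.60879474 229.58187827]] [{'location': [276.5, 225.3], 'confidence': 0.56}]
[[[296.0, 2.0]], [[263.0, 2.0]], [[292.0, 396.0]], [[268.0, 396.0]]]
```

View pics/w5.png

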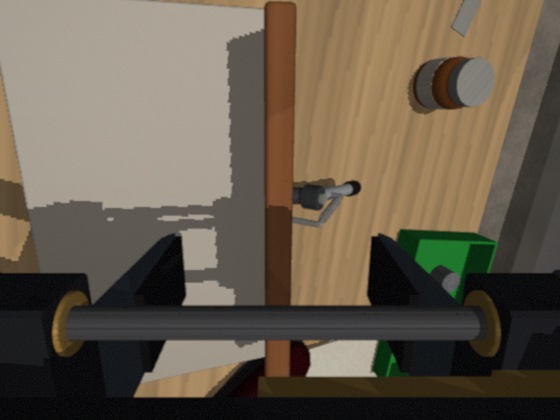

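The rail sits at columns 265–295, centred between the open fingers (~277) as predicted. I'll descend and close.

```bash
python3 -m jog '0 0.001 0.06 0 0 0;0 0.001 0.12 0 0 0;0 0.001 0.15 0 0 0;0 0.001 0.179 0 0 0;0 0.001 0.179 0 0 0;0 0.001 0.179 0 0 0' 1 25; python3 -m jog '0 0 0 0 0 0;0 0 0 0 0 0;0 0 0 0 0 0;0 0 0 0 0 0;0 0 0 0 0 0;0 0 0 0 0 0;0 0 0 0 0 0;0 0 0 0 0 0;0 0 0 0 0 0;0 0 0 0 0 0;0 0 0 0 0 0;0 0 0 0 0 0' -1 25
python3 - <<'E'
from h import *
p=np.load("p.npy");s=state()
print(s["force"],s["torque"])
R0=Ro.from_euler('xyz',s["ee_rot"],degrees=True)
z=-R0.as_matrix()[:,2];print("lean now",np.arccos(z[2]))
# mirror pose from the grip: 270 along z below TCP
for f in np.linspace(0,1,9)[1:]:
    l=.32*(1-f)
    M=(Ro.from_euler('z',p[2])*Ro.from_euler('y',-l)).as_matrix();R=Ro.from_matrix(np.c_[M[:,1],M[:,0],-M[:,2]])
    ax=9*(.32-l)*np.array([np.cos(p[2]),np.sin(p[2]),0])
    # relative to measured TCP so the start is exact
    t=s["ee_pos"]+mw(p,[0,0,270],l)[0]+ax-mw(p,[0,0,270])[0]
    go(t,R,s)
print(t)
E
```

```text
time_s: 10.85
ee_pos: [466.4, -68.7, 268.4]
ee_rot: [161.5, -0.0, 98.9]
force: [0.8, 0.3, 0.8]
gripper_width: 91.3
time_s: 11.85
ee_pos: [465.8, -68.8, 267.8]
ee_rot: [161.7, -0.0, 98.9]
force: [-1.7, -2.8, 0.8]
gripper_width: 17.4
[-1.68350826 -2.81828747  0.8398242 ] [-0.26120741  0.65892479 -0.38435524]
lean now 0.32023704314620355
row 0.0 0.0223 0.0007 0.0256 -0.0002 -0.001  rows>= 0.3
row 0.0001 0.0445 0.0022 0.0511 -0.0002 -0.0009  rows>= 0.6
row 0.0001 0.0667 0.0046 0.0765 -0.0002 -0.0009  rows>= 1.0
row 0.0001 0.0888 0.0078 0.102 -0.0002 -0.0009  rows>= 1.3
row 0.0002 0.1107 0.0119 0.1275 -0.0002 -0.0009  rows>= 1.6
row 0.0002 0.1325 0.0169 0.1529 -0.0003 -0.0009  rows>= 1.9
row 0.0002 0.154 0.0227 0.1784 -0.0003 -0.0009  rows>= 2.2
row 0.0003 0.1753 0.0293 0.2039 -0.0003 -0.0009  rows>= 2.6
[552.57628786 -55.15795529 281.5032828 ]
```

```bash
python3 -m jog '0 0.011 0.0003 0.0128 0 0;0 0.022 0.0007 0.0256 0 0;0 0.033 0.0014 0.0383 0 0;0 0.0445 0.0022 0.0511 0 0;0 0.0556 0.0034 0.0638 0 0;0 0.0667 0.0046 0.0765 0 0;0 0.0778 0.0062 0.0892 0 0;0 0.0888 0.0078 0.102 0 0;0 0.0888 0.0078 0.102 0 0;0 0.0888 0.0078 0.102 0 0' - 25
python3 - <<'E'
from h import *
p=np.load("p.npy");s=state();print(s["force"],s["torque"])
s0=np.array([465.8,-68.8,267.8])
for f in (.625,.75,.875,1):
    l=.32*(1-f)
    M=(Ro.from_euler('z',p[2])*Ro.from_euler('y',-l)).as_matrix();R=Ro.from_matrix(np.c_[M[:,1],M[:,0],-M[:,2]])
    ax=9*(.32-l)*np.array([np.cos(p[2]),np.sin(p[2]),0])
    go(s0+mw(p,[0,0,270],l)[0]+ax-mw(p,[0,0,270])[0],R,s)
E
```

```text
time_s: 12.68
ee_pos: [508.9, -62.3, 278.0]
ee_rot: [170.8, -0.0, 98.9]
force: [-1.2, -1.5, 0.6]
gripper_width: 17.6
[-1.20718664 -1.51232031  0.61864925] [-0.14324851  0.28724265 -0.1686768 ]
row 0.0005 0.022 0.0004 0.0255 -0.0002 -0.0009  rows>= 0.3
row 0.0005 0.0442 0.0018 0.051 -0.0002 -0.0009  rows>= 0.6
row 0.0006 0.0664 0.0041 0.0764 -0.0002 -0.0009  rows>= 1.0
row 0.0006 0.0885 0.0072 0.1019 -0.0002 -0.0009  rows>= 1.3
```

```bash
python3 -m jog '0 0.011 0.0002 0.0128 0 0;0 0.022 0.0005 0.0255 0 0;0 0.033 0.0012 0.0383 0 0;0 0.0442 0.0019 0.051 0 0;0 0.0553 0.003 0.0637 0 0;0 0.0664 0.0042 0.0764 0 0;0 0.0775 0.0058 0.0892 0 0;0 0.0885 0.0073 0.102 0 0;0 0.0885 0.0073 0.102 0 0;0 0.0885 0.0073 0.102 0 0;0 0.0885 0.0073 0.102 0 0;0 0.0885 0.0073 0.102 0 0;0 0.0885 0.0073 0.102 0 0;0 0.0885 0.0073 0.102 0 0;0 0.0885 0.0073 0.102 0 0' - 25
python3 - <<'E'
from h import *
p=np.load("p.npy");s=state();print(s["force"],s["torque"],s["qvel"].round(2))
K={c:calibration(c) for c in("scene","top")}
p2=p.copy();p2[0]+=2.9
im={}
for c in K:
    im[c]=grab_frame(c)[:,:,::-1]
    for n,P in {**PT,"kick_tip":leg(1.69)}.items():
        print(c,n,"pred",proj(c,mw(p2,P,0),K[c])[0].round(1),[(d["location"],d["confidence"]) for d in tip_of(n,c)[:1]])
    for n in("box_high","jar","shoe","hammer"): print(c,n,[(d["location"],d["confidence"]) for d in tip_of(n,c)[:1]])
o=np.hstack([cv2.resize(im["scene"][120:280,200:400],(400,320)),cv2.resize(im["top"][170:330,220:420],(400,320))])
cv2.imwrite("pics/f6.png",o)
E
```

```text
time_s: 13.93
ee_pos: [552.5, -55.5, 281.4]
ee_rot: [180.0, -0.0, 98.9]
force: [1.6, -1.3, -0.1]
gripper_width: 18.4
[ 1.57241472 -1.25965372 -0.13499482] [ 0.03524081 -0.39388392 -0.36031549] [ 0.07  0.18 -0.31  0.07  0.15 -0.08]
scene mirror pred [282.5 224.5] [([278.6, 223.2], 0.91)]
scene mirror_top pred [282.4 172.8] [([284.3, 174.3], 0.71)]
scene kick_hub pred [271.7 203.7] [([273.3, 206.0], 0.91)]
scene kick_tip pred [256.9 229.5] [([255.8, 233.2], 0.64)]
scene box_high [([314.7, 188.8], 0.6)]
scene jar [([253.9, 278.4], 0.76)]
scene shoe [([237.0, 168.6], 0.95)]
scene hammer [([375.5, 322.0], 0.79)]
top mirror pred [298.2 223.5] [([299.2, 221.5], 0.96)]
top mirror_top pred [301.6 212.1] [([299.4, 211.4], 0.97)]
top kick_hub pred [303.8 207.4] []
top kick_tip pred [303.8 194.4] []
top box_high [([311.1, 266.6], 0.64)]
top jar [([264.4, 161.8], 0.73)]
top shoe [([400.1, 228.4], 0.86)]
top hammer [([153.8, 231.5], 0.7)]
```

View pics/f6.png

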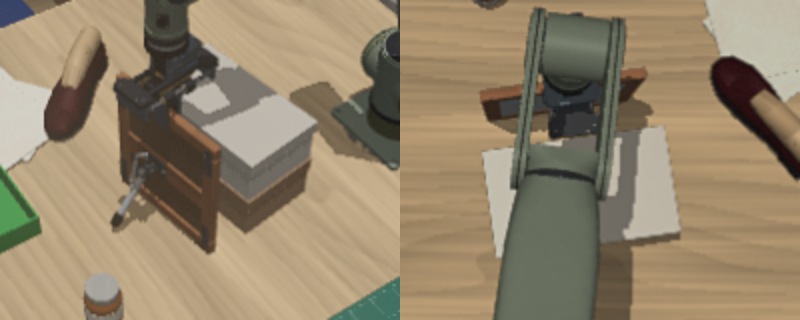

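The pictures show the mirror upright in the gripper, a clear gap to the boxes, and the kickstand deployed. The boxes look unmoved. I'll let it settle and then hand in.

```bash
python3 -m jog '0 0 0 0 0 0;0 0 0 0 0 0;0 0 0 0 0 0;0 0 0 0 0 0;0 0 0 0 0 0;0 0 0 0 0 0' - 25
python3 - <<'E'
from h import *
s=state();print(s["ee_rot"],s["force"],s["gripper_width"],s["qvel"].round(2));print(job_done())
E
```

```text
time_s: 15.33
ee_pos: [552.6, -55.5, 281.5]
ee_rot: [-180.0, -0.0, 98.9]
force: [0.7, -1.4, -0.7]
gripper_width: 17.4
[-1.79998373e+02 -2.35997706e-02  9.88649013e+01] [ 0.74204018 -1.35614034 -0.65169829] 17.411450674867975 [ 0.02  0.03  0.05 -0.    0.    0.01]
the job is handed in; nothing more can be done
None
```

The kickstand is down and home, and the mirror is upright, held by its top rail with a 25 N grip. I handed the job in at about 15 s of the 53 s allowed.

I pushed the kickstand down with the closed fingertips until it passed centre. Then I gripped the rail and rolled the mirror about its feet from a lean of 0.32 rad to upright.

**Last checks:**
- **Kickstand:** after it snapped over, the wrist camera saw the tip at (351, 201). The predicted position for the 1.69 rad stop is (350, 199). In the final scene view the tip was within 4 px of that prediction.
- **Mirror:** the tool points vertically to within 0.1°, and the gripper opening is 17.4 mm on the 18 mm rail. The wrist force is under 2 N and the arm is still. The mirror's feet and top were found within 4 px of prediction, and there is a visible gap to the boxes.
- **Boxes, shoe and hammer:** they were found within about 2 px of their first positions. The lower box was never detected on its own, so that one rests on the pictures.
- **Jar (one disagreement):** its detected position in the top view shifted by about 6 px. I put this down to detector noise, because nothing went near it and its cap looks unmoved in the pictures. I did not measure it again.

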